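Uncouple the slab trolley and hold its tongue up

ROBOT

A 6-joint arm with a two-finger parallel gripper is mounted at the origin on the work surface. World frame = base frame: x ahead of the robot, y to its left, z up, the work surface at z = 0. Lengths are in m, angles in rad, forces in N, time in s.
With the tool pointing down it reaches from about 0.25 to 0.725 m from the base axis. Payload 4 kg.
Tool frame: the origin (TCP) lies between the finger pads; the fingertips stand 11 mm ahead of it and the grasp point (between the pads) lies 8 mm behind it (bot.tip_extent is the distance from the TCP to the fingertips, in m); z points along the fingers, y is the line along which they close (so a half turn about z gives the same grasp; the last joint's range is limited). The gripper opens to 85 mm and grips with 20 to 120 N. Pads are 22 mm wide; open, the fingers measure 114 mm over their backs; the gripper's body (76 mm by 85 mm) begins 54 mm behind the grasp point. The pads swing forward as they close: fully open they stand 13 mm farther back than shut.
Start: joints at [-1.33, 0.241, 0.005, 1.335, 0, 1.571], TCP at [0.119, -0.486, 0.242] pointing down, gripper open.
Joint ranges: [-2.72, 2.72], [-1.05, 1.87], [-1.09, 1.28], [-1.99, 2.15], [-1.42, 1.44], [-3.14, 3.14]. Speed limits (rad/s): [2.79, 2.79, 3.14, 3.14, 3.14, 3.14].

INTERFACE

Orientations are given as a unit quaternion [x, y, z, w].
In Python, from workcell import bot gives the robot as it stands. The module is installed in compiled form; this text tells all that it offers.
- The arm moves only by the tool drive_tool, never from a script. Its argument "rows" is a list of rows, each an object of numbers: "dx", "dy", "dz": the shift along the tool's x, y, z in units of 50 mm (1.0 is 50 mm); "wx", "wy", "wz": the turn, a rotation vector about the tool's x, y, z in units of 5 degrees (1.0 is 5 degrees); "hand": the finger opening in mm, from 0 to 85.4. A call has 1 to 20 rows; each row is the pose to reach, as a shift and turn from the pose commanded when the call began, along the tool's axes at that moment; what a row does not reach only later rows make up. A row lasts 1/10 s, in which the tool goes at most 50 mm and 8.59 degrees, less where a joint would pass 70% of its speed; a pose out of reach is approached as far as the arm can. A call with a gripper value outside its range is refused whole. The fingers move at their own pace and stop on an object; the grip force is fixed at half the most. Time passes only in rows, so rows that repeat a pose let the fingers close. It gives the time, the measured TCP pose, the force, the opening and the grip force at its end, in the units of the state.
- bot.get_obs(): the state, without advancing time (a new reading comes with each control period).
- bot.camera(name): name is "side" or "top"; returns the picture (400x640x3 uint8, red, green, blue); there is no depth.
- bot.get_calibration(name): a dict with "vfov" (degrees; the focal length in pixels is half the picture's height over the tangent of half this angle, whatever the lens; pixels are square), "cx", "cy" (the principal point, pixels), "origin" and "rotation" of the camera in the world. Camera axes: x right, y up, looking along -z (the intrinsics and any distortion apply to the point x, -y, -z); pixel columns grow to the right and rows downward; lengths in m; the calibration is good to about 2 mm. A picture is of the moment at which its call begins. get_calibration takes no time and is no camera call.
- bot.job_done(): hands the job in; it is judged then, once.
Trained networks look in the newest picture that a camera, given by its name, has taken for a name from the list of things; names that differ only in an ending like _2 or _b are one class to them, and where a whole thing is asked for, a point or a joint stands for the part that bears it (a point fixed in the world has none). Each returns a list of dicts, best first, with "score" (0 to 1); they miss things now and then, are a little off and sometimes report something else, mostly with a low value. They report only what shows in the picture. A call takes as long as a camera call.
- bot.look_for(camera, thing): "extent" ([centre column, centre row, width, height] in pixels, round what is visible of it).
- bot.outline_of(camera, thing): "region" (400x640 bool, what is visible of it) and "extent" ([centre column, centre row, width, height] in pixels, round what is visible of it).
The state is a dict: "clock": time; "joint_pos": joint angles; "joint_vel": joint speeds; "tau": joint torques, N m; "eef_pos": TCP position; "tool_rot": TCP orientation; "ft_force": force on the tool from outside, world axes, zero at the start; "ft_torque": the same for the moment, N m; "grip_width": finger opening in m; "grasp_force": force on a finger pad.
Only numpy, scipy, OpenCV 4.12 (cv2) and the standard library are available. Lean on these libraries where they do the work, as an engineer would, in place of code of your own. Each camera call takes 0.05 s, during which the arm holds its last target. There are 200 camera calls.

TASK

Uncouple the rear slab trolley from the front one: turn the black lock knob on the coupler anticlockwise a quarter turn until it clicks over into line with the tongue, then pull the red latch handle fully out sideways against its spring and lift the tongue off the ball by it. Finish while still holding the tongue in the gripper, steady, with the coupler raised about 8 cm above where it sat, so that the front trolley can be rolled away. Leave the fossil tray, the wheel chock and the grease tin where they stand.

Things in the scene. Friction and masses are not known exactly. Their poses are not given: they have to be found in the camera images.
- mount: tow-ball mount on the plywood deck: grey base plate 150 x 120 x 10 mm, 50 mm steel ball, ball centre 95 mm above the deck. Origin on the deck under the ball; x level along the tongue, away from the robot, to its hinge pin (290 mm from the ball axis, 95 mm above the deck, along the mount's y) on the rear trolley; y is the side to which the latch pulls out. Turned by up to 0.25 rad; fixed
- tongue: tongue ending in the aluminium coupler. Origin in the coupler, at the ball centre while coupled; axes as the mount's while level. Housing 72 mm wide (y; rounded nose 84), from 42 mm before to 110 mm behind the origin (x), flat top 34 mm above it; then a yellow 40 mm square tube to the hinge. Coupler 80 mm up = tilted 0.28 rad. Falls back when let go; 5 to 9 N at the latch handle carry it
- lock_grip (a point): lock knob on top of the coupler, 70 mm from the ball axis towards the hinge: black bar 46 mm long, 14 mm thick, 30 mm tall on a 6 mm high, 44 mm wide skirt; white line on one half of its top. Point on the knob's vertical axis, 24 mm above the housing's flat top and 12 mm below the bar's top. The bar lies along the point's own y axis: across the tongue when locked
- lock (a joint): lock knob angle, rad: 0 = locked (bar across the tongue), grows anticlockwise seen from above to a stop at 1.5 = free (bar in line with the tongue). A sprung detent (up to 0.2 Nm) resists from about 0.15 up to half-way, 0.75, and beyond that snaps it on to about 1.35 or more. While locked, a cam inside blocks the latch
- latch_grip (a point): red upright pull handle of the latch, beside the coupler at the mount's +y side: a plate 50 mm long (x), 14 mm thick (y), 80 mm tall. Point in the middle of its thickness and length, 16 mm below its top; 90 mm from the ball axis, 41 mm clear of the coupler. A round spring barrel lies in that gap, its top 45 mm below this point; a rod joins the handle to the coupler at its lower end, so the handle lifts the tongue with it
- latch (a joint): latch travel, m: 0 = shut with its jaw under the ball, grows as the handle is pulled out along the mount's +y, stop at 0.018. Spring 6 N at the start, 12 N at the stop, returns when let go. The jaw is clear of the ball from 0.012 on, until then the tongue cannot rise
- tray_center (a point): white card tray 130 x 110 x 35 mm with an ammonite in it, loose on the deck on the side away from the latch; point at its centre, half-way up
- tin_center (a point): blue grease tin, 72 mm across, 60 mm tall, loose on the deck on the side away from the latch; point at its centre, half-way up
- chock_center (a point): black rubber wheel chock, wedge 120 x 80 x 60 mm, loose on the deck on the latch's side; point at its centre, half-way up

How it is judged:
On the way, in this order (a step that is already met when the one before it is completed fails the run):
1. the lock knob is turned past its detent to the free stop (value of joint lock above 1.2 rad), for 0.2 s.
2. the latch is pulled out clear of the ball (value of joint latch above 0.0115 m), for 0.1 s.
At the end, for the whole second after the job is handed in: the coupler is more than 65 mm above its seat (tongue origin over 160 mm above the deck), at rest (under 20 mm/s), held by the fingers (over 3 N on tongue or latch handle), not resting on ball, tray, tin or chock, and the lock knob is still free (over 1.2 rad) (height (world z) of tongue above 0.16 m and linear speed of tongue below 0.02 m/s and value of joint lock above 1.2 rad and contact force between the fingers and tongue above 3 N and contact force between tongue and mount below 0.5 N and contact force between tongue and tray below 0.2 N and contact force between tongue and tin below 0.2 N and contact force between tongue and chock below 0.2 N); the arm keeps its last pose, push and grip.
It fails at once if the fossil tray is shifted by more than 20 mm (distance of tray_center from where it was at the start of the episode above 0.02 m).
It fails at once if the grease tin is shifted by more than 20 mm (distance of tin_center from where it was at the start of the episode above 0.02 m).
It fails at once if the wheel chock is shifted by more than 20 mm (distance of chock_center from where it was at the start of the episode above 0.02 m).
It also fails if it takes over 54 s, if anything falls off the work surface, if the arm or the gripper's body presses on something with over 40 N, if the wrist force passes 120 N, or if a joint passes its speed limit or range.

## Working session

There is one attempt and no reset: what is moved stays moved. The work goes in short steps, Python scripts to look and compute and a tool call to move; the robot and the scene stay as the last step left them, time stands still between calls to the robot, and variables do not carry over. Pictures are saved under pics/ and viewed, at most 10 in all, crops included, and the job is handed in when it is done.

Besides the shell and the picture viewer there is one more tool, called after "Emit:" as name(argument=value, ...), one argument or row to a line, values as JSON. drive_tool: Moves the arm, as the interface text tells. Its arguments: {"type":"object","properties":{"rows":{"type":"array","items":{"type":"object","properties":{"dx":{"type":"number"},"dy":{"type":"number"},"dz":{"type":"number"},"wx":{"type":"number"},"wy":{"type":"number"},"wz":{"type":"number"},"hand":{"type":"number"}}}}},"required":["rows"]}

```bash
mkdir -p pics; cat > h.py <<'E'
import numpy as np, cv2
from workcell import bot
from scipy.spatial.transform import Rotation as R
def snap(n,f):
    im=bot.camera(n); cv2.imwrite('pics/'+f,im[:,:,::-1]); return im
E
python3 - <<'E'
from h import *
for n in ['side','top']:
    snap(n,n+'1.png'); c=bot.get_calibration(n); print(n,c)
    for t in ['mount','tongue','lock_grip','latch_grip','tray_center','tin_center','chock_center']:
        print(t,[(np.round(d['extent'],1).tolist(),round(d['score'],2)) for d in bot.look_for(n,t)[:2]])
o=bot.get_obs();print(o['clock'],o['eef_pos'],R.from_quat(o['tool_rot']).as_matrix().round(3),o['grip_width'])
E
```

```text
side {'vfov': 46.36532313044963, 'cx': 318.42218853848834, 'cy': 199.63005017699328, 'origin': array([ 0.42605153, -1.00896585,  0.83012203]), 'rotation': array([ 0.46447489, -0.02659386, -0.02711139,  0.88477162])}
mount [([458.6, 273.9, 362.9, 250.9], 0.84)]
tongue [([347.5, 199.7, 111.7, 46.4], 0.89)]
lock_grip [([335.9, 185.8, 10.6, 19.9], 0.63)]
latch_grip [([314.8, 195.0, 46.9, 45.8], 0.83)]
tray_center [([309.7, 295.6, 73.6, 59.4], 0.91)]
tin_center [([345.5, 335.6, 34.8, 45.6], 0.78)]
chock_center [([257.3, 176.5, 30.2, 36.4], 0.68), ([308.8, 298.1, 71.8, 60.9], 0.61)]
top {'vfov': 50.81123663666258, 'cx': 317.5335383225953, 'cy': 202.92185139307927, 'origin': array([0.3313893 , 0.0187647 , 1.48501725]), 'rotation': array([ 0.04122128, -0.05294575, -0.70427212,  0.70675196])}
mount [([274.6, 120.3, 169.3, 240.6], 0.69)]
tongue [([301.9, 176.3, 38.9, 93.0], 0.64), ([303.5, 189.2, 15.3, 17.9], 0.31)]
lock_grip [([304.7, 188.2, 14.4, 12.3], 0.57), ([300.0, 178.7, 41.3, 91.5], 0.57)]
latch_grip [([285.6, 216.7, 10.4, 9.7], 0.57)]
tray_center []
tin_center [([422.2, 197.8, 22.7, 19.2], 0.66)]
chock_center [([230.1, 257.7, 42.1, 25.6], 0.9)]
0.8 [ 0.11924154 -0.48558098  0.24232205] [[ 0.971  0.238  0.   ]
 [ 0.238 -0.971 -0.   ]
 [ 0.     0.    -1.   ]] 0.08517887931818749
```

View pics/top1.png

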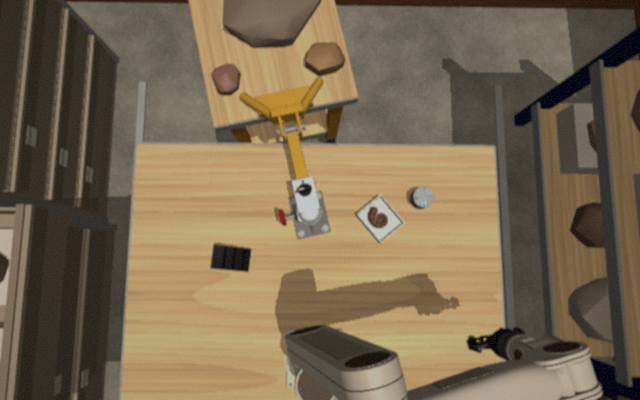

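View pics/side1.png

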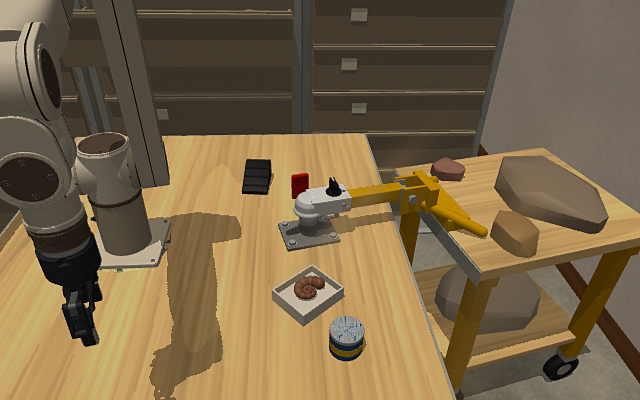

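The top view shows the knob at about (304,189), the red handle at (282,216), the base plate at (309,222), the chock at (230,257) and the tray at (379,218). In the side view the knob is at (335,186) and the handle at (300,185). I'll zoom in to get exact pixels.

```bash
python3 - <<'E'
from h import *
a=cv2.imread('pics/top1.png')[150:250,260:340]; b=cv2.imread('pics/side1.png')[160:260,270:430]
a=cv2.resize(a,None,fx=5,fy=5,interpolation=cv2.INTER_CUBIC); b=cv2.resize(b,None,fx=5,fy=5,interpolation=cv2.INTER_CUBIC)
cv2.imwrite('pics/za.png',a);cv2.imwrite('pics/zb.png',b)
E
```

```text
(no output)
```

View pics/za.png

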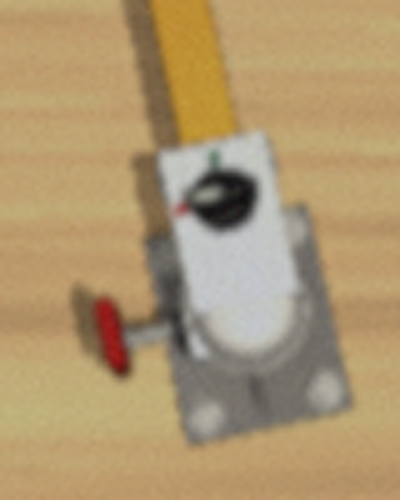

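View pics/zb.png

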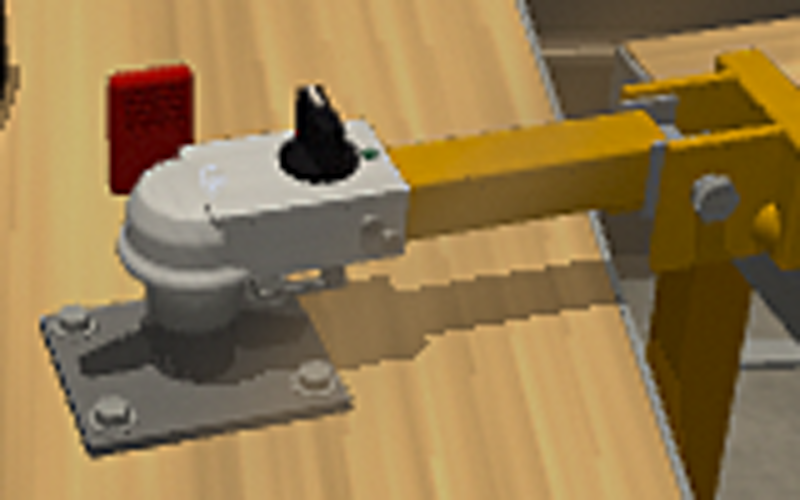

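```bash
cat >> h.py <<'E'
def proj(n,P):
    c=bot.get_calibration(n); f=200/np.tan(np.radians(c['vfov']/2))
    q=R.from_quat(c['rotation']).inv().apply(np.atleast_2d(P)-c['origin'])
    return np.c_[c['cx']+f*q[:,0]/-q[:,2], c['cy']-f*q[:,1]/-q[:,2]]
def world(p,L): # mount->world
    L=np.atleast_2d(L); return R.from_euler('z',p[2]).apply(L)+[p[0],p[1],0]
E
python3 - <<'E'
from h import *
from scipy.optimize import least_squares
# p: x,y,yaw, plate offset, handle top z
def pts(p):
    px=p[3];hz=p[4]
    T=[[px-.075,-.06,.01],[px-.075,.06,.01],[px+.075,-.06,.01],[px+.075,.06,.01],[.11,.036,.129],[.11,-.036,.129]]
    S=[[px-.075,.06,.01],[px-.075,-.06,0.005],[px+.075,-.06,0.005],[.11,-.036,.129],[.11,.036,.129],[-.025,.09,hz],[.025,.09,hz]]
    return T,S
To=np.array([[330.6,231.4],[297.6,238.6],[321,191],[289.6,198],[292,180.4],[313.2,176.4]])-.4
So=np.array([[278,224],[288.4,251.4],[340.4,241],[352,197.6],[343.6,184.4],[291.6,174.4],[308.4,173.2]])-.4
def res(p):
    T,S=pts(p)
    return np.r_[(proj('top',world(p,T))-To).ravel(),(proj('side',world(p,S))-So).ravel()]
s=least_squares(res,[.4,.05,.1,0,.15],loss='soft_l1');p=s.x
print(p.round(4)); print(res(p).reshape(-1,2).round(1).tolist())
np.save('p.npy',p)
k=world(p,[.07,0,.153])[0]; print('knob',k, proj('top',world(p,[[.07,.023,.165],[.07,-.023,.165]])),proj('side',world(p,[[.07,.023,.165],[.07,-.023,.165]])))
l=world(p,[0,.09,p[4]-.016])[0];print('latch',l,proj('top',world(p,[[-.025,.09,p[4]],[.025,.09,p[4]]])))
o=bot.get_obs();Rt=R.from_quat(o['tool_rot']).as_matrix();print('knob rel tool',Rt.T@(k-o['eef_pos'])/.05,'yaw deg',np.degrees(p[2]))
E
```

```text
[0.4895 0.0226 0.2231 0.0006 0.1473]
[[0.6, -0.0], [0.2, 0.3], [0.8, -0.9], [-0.9, -0.6], [-0.2, -0.1], [0.1, -0.8], [-0.3, -0.7], [-0.7, -0.4], [0.1, 0.5], [-0.0, 0.3], [-0.6, -0.5], [-0.3, 0.6], [0.1, -0.6]]
knob [0.5577722  0.03810565 0.153     ] [[297.56948563 189.00984965]
 [311.7143652  185.92351747]] [[330.98122343 176.79846759]
 [336.4512729  185.71382103]]
latch [0.46959165 0.1103842  0.13126647] [[283.50296327 223.20022458]
 [280.23713557 207.9670913 ]]
knob rel tool [11.01516198 -8.08018619  1.78630964] yaw deg 12.784727228021348
```

Emit:
drive_tool(
  rows=[
    {"dx": 5.5,"dy": -4.0,"hand": 60},
    {"dx": 5.5,"dy": -4.0,"hand": 60},
    {"dx": 5.5,"dy": -4.0,"hand": 60},
    {"dx": 5.5,"dy": -4.0,"hand": 60},
    {"dx": 5.5,"dy": -4.0,"hand": 60},
    {"dx": 5.5,"dy": -4.0,"hand": 60},
    {"dx": 5.5,"dy": -4.0,"hand": 60},
    {"dx": 5.5,"dy": -4.0,"hand": 60},
  ],
)

```text
invalid input at $.rows[0]: expected keys dx, dy, dz, wx, wy, wz, hand
```

```bash
cat > st.py <<'E'
from h import *
import sys
o=bot.get_obs();Rm=R.from_quat(o['tool_rot']).as_matrix()
print(o['clock'],'j',o['joint_pos'].round(3),'p',o['eef_pos'].round(4),'yaw',np.degrees(np.arctan2(Rm[1,0],Rm[0,0])).round(2),'zax',Rm[:,2].round(3),'f',o['ft_force'].round(1),'w',o['grip_width'],o['grasp_force'])
p=np.load('p.npy')
for nm,L in [('knob',[.07,0,.149]),('latch',[0,.09,.123])]:
    print(nm,(Rm.T@(world(p,L)[0]-o['eef_pos'])/.05).round(3))
E
python3 st.py
```

```text
0.8 j [-1.33   0.241  0.005  1.335  0.     1.571] p [ 0.1192 -0.4856  0.2423] yaw 13.8 zax [ 0. -0. -1.] f [-0.1  0.2  0.6] w 0.08517887931818749 0.0
knob [11.015 -8.08   1.866]
latch [ 9.647 -9.905  2.386]
```

Emit:
drive_tool(
  rows=[
    {"dx": 5.5,"dy": -4,"dz": 0,"wx": 0,"wy": 0,"wz": 0,"hand": 60},
    {"dx": 5.5,"dy": -4,"dz": 0,"wx": 0,"wy": 0,"wz": 0,"hand": 60},
    {"dx": 5.5,"dy": -4,"dz": 0,"wx": 0,"wy": 0,"wz": 0,"hand": 60},
    {"dx": 5.5,"dy": -4,"dz": 0,"wx": 0,"wy": 0,"wz": 0,"hand": 60},
    {"dx": 5.5,"dy": -4,"dz": 0,"wx": 0,"wy": 0,"wz": 0,"hand": 60},
    {"dx": 5.5,"dy": -4,"dz": 0,"wx": 0,"wy": 0,"wz": 0,"hand": 60},
    {"dx": 5.5,"dy": -4,"dz": 0,"wx": 0,"wy": 0,"wz": 0,"hand": 60},
  ],
)

```text
clock: 1.5
eef_pos: [0.3398, -0.2237, 0.2427]
tool_rot: [0.993, 0.121, 0.001, 0.0]
ft_force: [0.6, 0.1, 0.7]
grip_width: 0.0596
grasp_force: 0.0
```

```bash
python3 st.py
```

```text
1.5 j [-0.582  0.055 -0.215  1.3    0.     2.317] p [ 0.3398 -0.2237  0.2427] yaw 13.86 zax [ 0.001 -0.    -1.   ] f [0.6 0.1 0.7] w 0.05958820814778583 0.0
knob [ 5.485 -4.04   1.876]
latch [ 4.118 -5.867  2.394]
```

Emit:
drive_tool(
  rows=[
    {"dx": 5.5,"dy": -4.06,"dz": 0,"wx": 0,"wy": 0,"wz": -17.8,"hand": 60},
    {"dx": 5.5,"dy": -4.06,"dz": 0,"wx": 0,"wy": 0,"wz": -17.8,"hand": 60},
    {"dx": 5.5,"dy": -4.06,"dz": 0,"wx": 0,"wy": 0,"wz": -17.8,"hand": 60},
    {"dx": 5.5,"dy": -4.06,"dz": 0,"wx": 0,"wy": 0,"wz": -17.8,"hand": 60},
    {"dx": 5.5,"dy": -4.06,"dz": 0,"wx": 0,"wy": 0,"wz": -17.8,"hand": 60},
    {"dx": 5.5,"dy": -4.06,"dz": 0,"wx": 0,"wy": 0,"wz": -17.8,"hand": 60},
    {"dx": 5.5,"dy": -4.06,"dz": 0,"wx": 0,"wy": 0,"wz": -17.8,"hand": 60},
    {"dx": 5.5,"dy": -4.06,"dz": 0,"wx": 0,"wy": 0,"wz": -17.8,"hand": 60},
    {"dx": 5.5,"dy": -4.06,"dz": 0,"wx": 0,"wy": 0,"wz": -17.8,"hand": 60},
    {"dx": 5.5,"dy": -4.06,"dz": 0,"wx": 0,"wy": 0,"wz": -17.8,"hand": 60},
    {"dx": 5.5,"dy": -4.06,"dz": 0,"wx": 0,"wy": 0,"wz": -17.8,"hand": 60},
    {"dx": 5.5,"dy": -4.06,"dz": 0,"wx": 0,"wy": 0,"wz": -17.8,"hand": 60},
    {"dx": 5.5,"dy": -4.06,"dz": 0,"wx": 0,"wy": 0,"wz": -17.8,"hand": 60},
  ],
)

```text
clock: 2.8
eef_pos: [0.5573, 0.037, 0.2423]
tool_rot: [0.624, 0.781, -0.0, -0.0]
ft_force: [-0.5, 0.3, 0.8]
grip_width: 0.0599
grasp_force: 0.0
```

```bash
python3 st.py
```

```text
2.8 j [ 0.066  0.358  0.166  1.379 -0.     1.415] p [0.5573 0.037  0.2423] yaw 102.73 zax [-0. -0. -1.] f [-0.5  0.3  0.8] w 0.059855537480267645 0.0
knob [0.02  0.015 1.865]
latch [ 1.819 -1.387  2.385]
```

Emit:
drive_tool(
  rows=[
    {"dx": 0.02,"dy": 0.02,"dz": 0.9,"wx": 0,"wy": 0,"wz": 0,"hand": 45},
    {"dx": 0.02,"dy": 0.02,"dz": 1.5,"wx": 0,"wy": 0,"wz": 0,"hand": 45},
    {"dx": 0.02,"dy": 0.02,"dz": 1.7,"wx": 0,"wy": 0,"wz": 0,"hand": 45},
    {"dx": 0.02,"dy": 0.02,"dz": 1.85,"wx": 0,"wy": 0,"wz": 0,"hand": 45},
    {"dx": 0.02,"dy": 0.02,"dz": 1.85,"wx": 0,"wy": 0,"wz": 0,"hand": 45},
  ],
)

```text
clock: 3.3
eef_pos: [0.5582, 0.0381, 0.1499]
tool_rot: [0.624, 0.781, -0.0, -0.0]
ft_force: [0.4, 0.3, -0.2]
grip_width: 0.0448
grasp_force: 0.0
```

```bash
python3 st.py; python3 -c "
from h import *
a=snap('side','s2.png')[110:230,260:420];b=snap('top','t2.png')[140:240,250:350]
cv2.imwrite('pics/z2.png',np.hstack([cv2.resize(a,(533,400)),cv2.resize(b,(267,400)[:1]+(267,)) if 0 else cv2.resize(b,(267,400))])[:,:,::-1])"
```

```text
3.3 j [ 6.800e-02  4.120e-01  1.000e-03  1.160e+00 -0.000e+00  1.416e+00] p [0.5582 0.0381 0.1499] yaw 102.77 zax [-0. -0. -1.] f [ 0.4  0.3 -0.2] w 0.0448000641961189 0.0
knob [ 0.002 -0.009  0.018]
latch [ 1.802 -1.409  0.538]
```

View pics/z2.png

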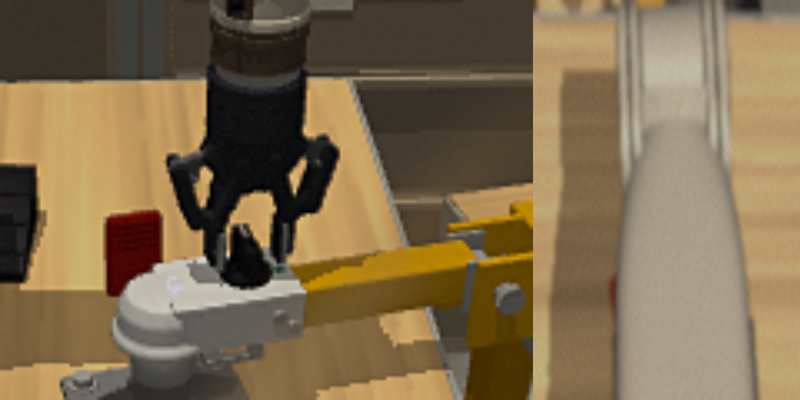

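The side view shows the bar centred between the fingers, at crop (245,245), and the top view is blocked by the arm. I'll close on it now.

Emit:
drive_tool(
  rows=[
    {"dx": 0,"dy": 0,"dz": 0.02,"wx": 0,"wy": 0,"wz": 0,"hand": 5},
    {"dx": 0,"dy": 0,"dz": 0.02,"wx": 0,"wy": 0,"wz": 0,"hand": 5},
    {"dx": 0,"dy": 0,"dz": 0.02,"wx": 0,"wy": 0,"wz": 0,"hand": 5},
    {"dx": 0,"dy": 0,"dz": 0.02,"wx": 0,"wy": 0,"wz": 0,"hand": 5},
    {"dx": 0,"dy": 0,"dz": 0.02,"wx": 0,"wy": 0,"wz": 0,"hand": 5},
  ],
)

```text
clock: 3.9
eef_pos: [0.5572, 0.0378, 0.1501]
tool_rot: [0.624, 0.781, -0.0, -0.0]
ft_force: [-4.6, -0.4, 5.7]
grip_width: 0.0126
grasp_force: 59.5
```

Emit:
drive_tool(
  rows=[
    {"dx": 0,"dy": 0,"dz": 0.02,"wx": 0,"wy": 0,"wz": -1.2,"hand": 5},
    {"dx": 0,"dy": 0,"dz": 0.02,"wx": 0,"wy": 0,"wz": -2.4,"hand": 5},
    {"dx": 0,"dy": 0,"dz": 0.02,"wx": 0,"wy": 0,"wz": -3.6,"hand": 5},
    {"dx": 0,"dy": 0,"dz": 0.02,"wx": 0,"wy": 0,"wz": -4.8,"hand": 5},
    {"dx": 0,"dy": 0,"dz": 0.02,"wx": 0,"wy": 0,"wz": -6,"hand": 5},
    {"dx": 0,"dy": 0,"dz": 0.02,"wx": 0,"wy": 0,"wz": -7.2,"hand": 5},
    {"dx": 0,"dy": 0,"dz": 0.02,"wx": 0,"wy": 0,"wz": -8.4,"hand": 5},
    {"dx": 0,"dy": 0,"dz": 0.02,"wx": 0,"wy": 0,"wz": -9.6,"hand": 5},
    {"dx": 0,"dy": 0,"dz": 0.02,"wx": 0,"wy": 0,"wz": -10.8,"hand": 5},
    {"dx": 0,"dy": 0,"dz": 0.02,"wx": 0,"wy": 0,"wz": -12,"hand": 5},
    {"dx": 0,"dy": 0,"dz": 0.02,"wx": 0,"wy": 0,"wz": -13.2,"hand": 5},
    {"dx": 0,"dy": 0,"dz": 0.02,"wx": 0,"wy": 0,"wz": -14.4,"hand": 5},
    {"dx": 0,"dy": 0,"dz": 0.02,"wx": 0,"wy": 0,"wz": -15.6,"hand": 5},
    {"dx": 0,"dy": 0,"dz": 0.02,"wx": 0,"wy": 0,"wz": -16.4,"hand": 5},
    {"dx": 0,"dy": 0,"dz": 0.02,"wx": 0,"wy": 0,"wz": -17,"hand": 5},
    {"dx": 0,"dy": 0,"dz": 0.02,"wx": 0,"wy": 0,"wz": -17,"hand": 5},
    {"dx": 0,"dy": 0,"dz": 0.02,"wx": 0,"wy": 0,"wz": -17,"hand": 5},
  ],
)

```text
clock: 5.6
eef_pos: [0.5581, 0.0393, 0.15]
tool_rot: [-0.068, 0.998, 0.001, 0.001]
ft_force: [-3.8, 2.7, 8.3]
grip_width: 0.0131
grasp_force: 59.9
```

```bash
python3 st.py; python3 -c "
from h import *
print(bot.get_obs()['ft_torque'])"
```

```text
5.6 j [ 6.900e-02  4.100e-01 -1.000e-03  1.158e+00  2.000e-03 -6.800e-02] p [0.5581 0.0393 0.15  ] yaw -172.16 zax [ 0.002  0.002 -1.   ] f [-3.8  2.7  8.3] w 0.013097699521167903 59.934534430503845
knob [ 0.011 -0.023  0.021]
latch [1.562 1.648 0.541]
[ 0.5732204   0.77492932 -0.04358656]
```

Turned 85°. Next I'll open, rise and check.

Emit:
drive_tool(
  rows=[
    {"dx": 0,"dy": 0,"dz": 0,"wx": 0,"wy": 0,"wz": 0,"hand": 45},
    {"dx": 0,"dy": 0,"dz": 0,"wx": 0,"wy": 0,"wz": 0,"hand": 45},
    {"dx": 0,"dy": 0,"dz": 0,"wx": 0,"wy": 0,"wz": 0,"hand": 45},
    {"dx": 0,"dy": 0,"dz": -0.6,"wx": 0,"wy": 0,"wz": 0,"hand": 45},
    {"dx": 0,"dy": 0,"dz": -1.2,"wx": 0,"wy": 0,"wz": 0,"hand": 45},
    {"dx": 0,"dy": 0,"dz": -1.4,"wx": 0,"wy": 0,"wz": 0,"hand": 45},
    {"dx": 0,"dy": 0,"dz": -1.4,"wx": 0,"wy": 0,"wz": 0,"hand": 45},
  ],
)

```text
clock: 6.3
eef_pos: [0.5592, 0.0381, 0.2194]
tool_rot: [-0.068, 0.998, -0.0, 0.002]
ft_force: [-0.2, 0.5, -0.8]
grip_width: 0.045
grasp_force: 0.0
```

```bash
python3 st.py; python3 -c "
from h import *
a=snap('side','s3.png')[110:230,260:420]
cv2.imwrite('pics/z3.png',cv2.resize(a,(800,600),interpolation=cv2.INTER_CUBIC)[:,:,::-1])"
```

```text
6.3 j [ 0.068  0.368  0.122  1.321 -0.    -0.068] p [0.5592 0.0381 0.2194] yaw -172.21 zax [ 0.004  0.    -1.   ] f [-0.2  0.5 -0.8] w 0.044982863992665024 0.0
knob [0.034 0.004 1.408]
latch [1.588 1.676 1.921]
```

View pics/z3.png

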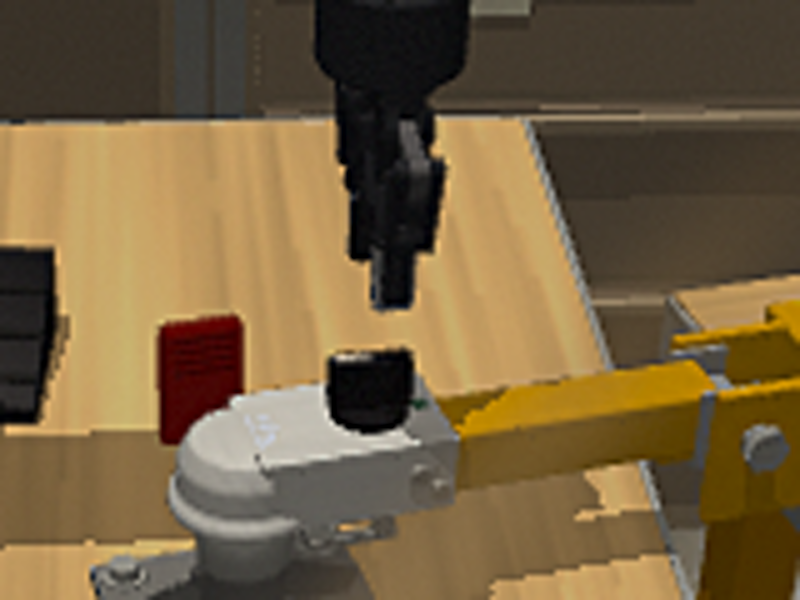

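The knob now lies in line with the tongue, at crop (370,385). Next is the latch handle.

Emit:
drive_tool(
  rows=[
    {"dx": 0.8,"dy": 0.84,"dz": 0,"wx": 0,"wy": 0,"wz": -1,"hand": 40},
    {"dx": 1.59,"dy": 1.68,"dz": 0,"wx": 0,"wy": 0,"wz": -1,"hand": 40},
    {"dx": 1.59,"dy": 1.68,"dz": 0,"wx": 0,"wy": 0,"wz": -1,"hand": 40},
    {"dx": 1.59,"dy": 1.68,"dz": 0,"wx": 0,"wy": 0,"wz": -1,"hand": 40},
    {"dx": 1.59,"dy": 1.68,"dz": 0.7,"wx": 0,"wy": 0,"wz": -1,"hand": 40},
    {"dx": 1.59,"dy": 1.68,"dz": 1.1,"wx": 0,"wy": 0,"wz": -1,"hand": 40},
    {"dx": 1.59,"dy": 1.68,"dz": 1.5,"wx": 0,"wy": 0,"wz": -1,"hand": 40},
    {"dx": 1.59,"dy": 1.68,"dz": 1.8,"wx": 0,"wy": 0,"wz": -1,"hand": 40},
    {"dx": 1.59,"dy": 1.68,"dz": 1.92,"wx": 0,"wy": 0,"wz": -1,"hand": 40},
    {"dx": 1.59,"dy": 1.68,"dz": 1.92,"wx": 0,"wy": 0,"wz": -1,"hand": 40},
    {"dx": 1.59,"dy": 1.68,"dz": 1.92,"wx": 0,"wy": 0,"wz": -1,"hand": 40},
  ],
)

```text
clock: 7.45
eef_pos: [0.4686, 0.1103, 0.1221]
tool_rot: [-0.111, 0.994, -0.0, 0.0]
ft_force: [-0.3, 0.4, -0.2]
grip_width: 0.0401
grasp_force: 0.0
```

```bash
python3 st.py; python3 -c "
from h import *
a=snap('side','s4.png')[110:230,260:420]
cv2.imwrite('pics/z4.png',cv2.resize(a,(640,480),interpolation=cv2.INTER_CUBIC)[:,:,::-1])"
```

```text
7.45 j [ 0.231  0.294 -0.254  1.023 -0.     0.009] p [0.4686 0.1103 0.1221] yaw -167.24 zax [ 0.001 -0.    -1.   ] f [-0.3  0.4 -0.2] w 0.04013717007229962 0.0
knob [-1.42  -1.803 -0.538]
latch [-0.019 -0.003 -0.019]
```

View pics/z4.png

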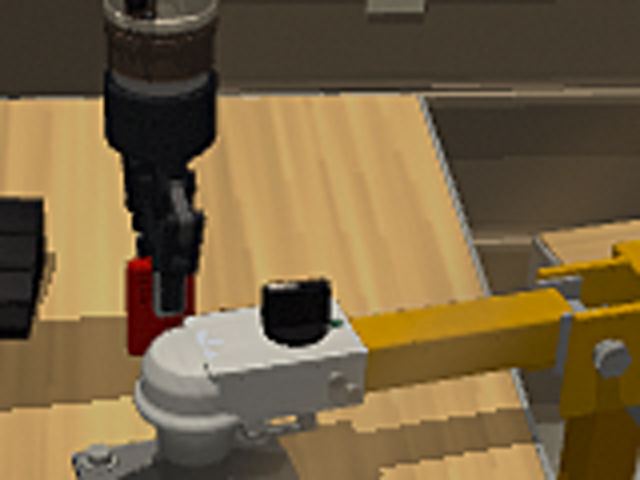

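The fingers straddle the red handle, at crop (165,290). I'll grip it.

Emit:
drive_tool(
  rows=[
    {"dx": 0,"dy": 0,"dz": 0,"wx": 0,"wy": 0,"wz": 0,"hand": 5},
    {"dx": 0,"dy": 0,"dz": 0,"wx": 0,"wy": 0,"wz": 0,"hand": 5},
    {"dx": 0,"dy": 0,"dz": 0,"wx": 0,"wy": 0,"wz": 0,"hand": 5},
    {"dx": 0,"dy": 0,"dz": 0,"wx": 0,"wy": 0,"wz": 0,"hand": 5},
    {"dx": 0,"dy": 0,"dz": 0,"wx": 0,"wy": 0,"wz": 0,"hand": 5},
    {"dx": 0,"dy": 0,"dz": 0,"wx": 0,"wy": 0,"wz": 0,"hand": 5},
  ],
)

```text
clock: 8.1
eef_pos: [0.4684, 0.1112, 0.1226]
tool_rot: [-0.112, 0.994, 0.001, 0.001]
ft_force: [-0.8, 3.0, 6.3]
grip_width: 0.0131
grasp_force: 59.6
```

```bash
python3 st.py
```

```text
8.1 j [ 2.330e-01  2.920e-01 -2.540e-01  1.022e+00  1.000e-03  9.000e-03] p [0.4684 0.1112 0.1226] yaw -167.17 zax [ 0.002  0.001 -1.   ] f [-0.8  3.   6.3] w 0.013135019872790869 59.59027290344238
knob [-1.419 -1.822 -0.527]
latch [-0.019 -0.022 -0.008]
```

Emit:
drive_tool(
  rows=[
    {"dx": 0,"dy": 0.06,"dz": 0,"wx": 0,"wy": 0,"wz": 0,"hand": 5},
    {"dx": 0,"dy": 0.12,"dz": 0,"wx": 0,"wy": 0,"wz": 0,"hand": 5},
    {"dx": 0,"dy": 0.18,"dz": 0,"wx": 0,"wy": 0,"wz": 0,"hand": 5},
    {"dx": 0,"dy": 0.24,"dz": 0,"wx": 0,"wy": 0,"wz": 0,"hand": 5},
    {"dx": 0,"dy": 0.3,"dz": 0,"wx": 0,"wy": 0,"wz": 0,"hand": 5},
    {"dx": 0,"dy": 0.36,"dz": 0,"wx": 0,"wy": 0,"wz": 0,"hand": 5},
    {"dx": 0,"dy": 0.36,"dz": 0,"wx": 0,"wy": 0,"wz": 0,"hand": 5},
    {"dx": 0,"dy": 0.36,"dz": 0,"wx": 0,"wy": 0,"wz": 0,"hand": 5},
    {"dx": 0,"dy": 0.36,"dz": 0,"wx": 0,"wy": 0,"wz": 0,"hand": 5},
  ],
)

```text
clock: 9.0
eef_pos: [0.4653, 0.1249, 0.1225]
tool_rot: [-0.11, 0.994, -0.004, 0.001]
ft_force: [2.4, -9.7, 4.7]
grip_width: 0.0133
grasp_force: 59.6
```

```bash
python3 st.py; python3 - <<'E'
import numpy as np
# rows: TCP shift in tool axes (x=-mx, z down), rotation about tool y (=my)
for t in np.linspace(0,.28,8)[1:]:
    x0,z0=-.29,.028
    X=x0*np.cos(t)+z0*np.sin(t)-x0; Z=-x0*np.sin(t)+z0*np.cos(t)-z0
    print(round(t,3),'dx',round(-X/.05,3),'dz',round(-Z/.05,3),'wy',round(np.degrees(t)/5,2))
E
```

```text
9.0 j [ 0.267  0.293 -0.253  1.023 -0.007  0.046] p [0.4653 0.1249 0.1225] yaw -167.33 zax [ 0.003 -0.007 -1.   ] f [ 2.4 -9.7  4.7] w 0.013251903200080982 59.57927048206329
knob [-1.425 -2.103 -0.512]
latch [-0.021 -0.302 -0.008]
0.04 dx -0.027 dz -0.231 wy 0.46
0.08 dx -0.063 dz -0.462 wy 0.92
0.12 dx -0.109 dz -0.69 wy 1.38
0.16 dx -0.163 dz -0.917 wy 1.83
0.2 dx -0.227 dz -1.141 wy 2.29
0.24 dx -0.299 dz -1.363 wy 2.75
0.28 dx -0.381 dz -1.581 wy 3.21
```

Emit:
drive_tool(
  rows=[
    {"dx": 0,"dy": 0.05,"dz": 0,"wx": 0,"wy": 0,"wz": 0,"hand": 5},
    {"dx": 0,"dy": 0.1,"dz": 0,"wx": 0,"wy": 0,"wz": 0,"hand": 5},
    {"dx": 0,"dy": 0.1,"dz": 0,"wx": 0,"wy": 0,"wz": 0,"hand": 5},
    {"dx": 0,"dy": 0.1,"dz": 0,"wx": 0,"wy": 0,"wz": 0,"hand": 5},
  ],
)

```text
clock: 9.4
eef_pos: [0.4644, 0.1289, 0.1225]
tool_rot: [-0.11, 0.994, -0.004, 0.001]
ft_force: [3.2, -12.6, 5.1]
grip_width: 0.0133
grasp_force: 59.8
```

```bash
python3 st.py
```

```text
9.4 j [ 0.276  0.294 -0.253  1.023 -0.009  0.056] p [0.4644 0.1289 0.1225] yaw -167.37 zax [ 0.004 -0.009 -1.   ] f [  3.2 -12.6   5.1] w 0.013251679784749603 59.79863405227661
knob [-1.426 -2.186 -0.507]
latch [-0.021 -0.385 -0.006]
```

The latch is near its stop, at 13 N and 18 mm. Next I'll lift along the hinge arc.

Emit:
drive_tool(
  rows=[
    {"dx": -0.01,"dy": 0,"dz": -0.12,"wx": 0,"wy": 0.23,"wz": 0,"hand": 5},
    {"dx": -0.03,"dy": 0,"dz": -0.23,"wx": 0,"wy": 0.46,"wz": 0,"hand": 5},
    {"dx": -0.045,"dy": 0,"dz": -0.35,"wx": 0,"wy": 0.69,"wz": 0,"hand": 5},
    {"dx": -0.065,"dy": 0,"dz": -0.46,"wx": 0,"wy": 0.92,"wz": 0,"hand": 5},
    {"dx": -0.065,"dy": 0,"dz": -0.46,"wx": 0,"wy": 0.92,"wz": 0,"hand": 5},
  ],
)

```text
clock: 9.9
eef_pos: [0.4669, 0.1295, 0.1437]
tool_rot: [-0.11, 0.993, -0.009, -0.04]
ft_force: [4.3, -11.7, -6.1]
grip_width: 0.013
grasp_force: 59.5
```

```bash
python3 st.py
```

```text
9.9 j [ 0.273  0.339 -0.129  1.185 -0.005  0.053] p [0.4669 0.1295 0.1437] yaw -167.38 zax [-0.078 -0.027 -0.997] f [  4.3 -11.7  -6.1] w 0.012974806032486616 59.46755290031433
knob [-1.36  -2.182 -0.198]
latch [-0.002 -0.38   0.419]
```

Emit:
drive_tool(
  rows=[
    {"dx": -0.027,"dy": 0,"dz": -0.23,"wx": 0,"wy": 0.46,"wz": 0,"hand": 5},
    {"dx": -0.063,"dy": 0,"dz": -0.46,"wx": 0,"wy": 0.92,"wz": 0,"hand": 5},
    {"dx": -0.109,"dy": 0,"dz": -0.69,"wx": 0,"wy": 1.38,"wz": 0,"hand": 5},
    {"dx": -0.163,"dy": 0,"dz": -0.92,"wx": 0,"wy": 1.83,"wz": 0,"hand": 5},
    {"dx": -0.227,"dy": 0,"dz": -1.14,"wx": 0,"wy": 2.29,"wz": 0,"hand": 5},
    {"dx": -0.245,"dy": 0,"dz": -1.2,"wx": 0,"wy": 2.4,"wz": 0,"hand": 5},
    {"dx": -0.245,"dy": 0,"dz": -1.2,"wx": 0,"wy": 2.4,"wz": 0,"hand": 5},
    {"dx": -0.245,"dy": 0,"dz": -1.2,"wx": 0,"wy": 2.4,"wz": 0,"hand": 5},
    {"dx": -0.245,"dy": 0,"dz": -1.2,"wx": 0,"wy": 2.4,"wz": 0,"hand": 5},
    {"dx": -0.245,"dy": 0,"dz": -1.2,"wx": 0,"wy": 2.4,"wz": 0,"hand": 5},
    {"dx": -0.245,"dy": 0,"dz": -1.2,"wx": 0,"wy": 2.4,"wz": 0,"hand": 5},
    {"dx": -0.245,"dy": 0,"dz": -1.2,"wx": 0,"wy": 2.4,"wz": 0,"hand": 5},
    {"dx": -0.245,"dy": 0,"dz": -1.2,"wx": 0,"wy": 2.4,"wz": 0,"hand": 5},
  ],
)

```text
clock: 11.2
eef_pos: [0.4827, 0.133, 0.2019]
tool_rot: [-0.109, 0.983, -0.02, -0.145]
ft_force: [0.9, -12.3, -5.1]
grip_width: 0.0131
grasp_force: 59.6
```

```bash
python3 st.py; python3 -c "
from h import *
a=snap('side','s5.png')[80:260,230:470]
print(bot.get_obs()['joint_vel'].round(3))
cv2.imwrite('pics/z5.png',cv2.resize(a,(800,600),interpolation=cv2.INTER_CUBIC)[:,:,::-1])"
```

```text
11.2 j [0.266 0.496 0.229 1.597 0.004 0.044] p [0.4827 0.133  0.2019] yaw -167.38 zax [-0.28  -0.072 -0.957] f [  0.9 -12.3  -5.1] w 0.013093733185025916 59.64645266532898
knob [-1.311 -2.175  0.728]
latch [-0.116 -0.371  1.616]
[ 0.001  0.001 -0.     0.     0.002  0.001]
```

View pics/z5.png

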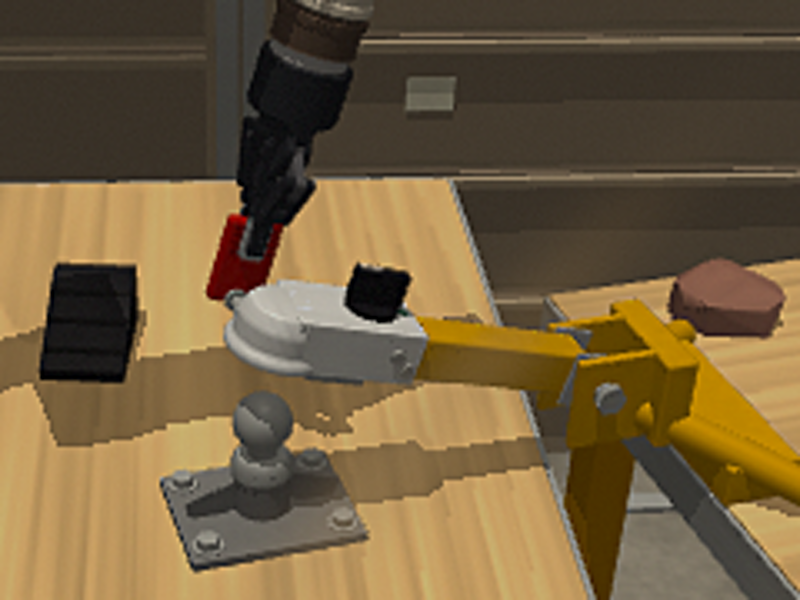

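The coupler is off the ball, at crop (265,420). It is raised about 8 cm and steady, the handle is held and the knob is still in line with the tongue.

```bash
python3 -c "
from workcell import bot
print(bot.job_done())"
```

```text
the job is handed in; nothing more can be done
None
```

I turned the lock to free, pulled the latch out, and handed the job in at about 11 s with the tongue held still about 8 cm above the ball. I did not touch the tray, tin or chock. The hand-in gave no verdict.

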